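Clamp a mounted specimen in the saw vise by its knurled wheel

ROBOT

A 7-joint arm with a two-finger parallel gripper is mounted at the origin on a cart in front of the work surface, level with it; the furniture and walls round the work are solid. World frame = base frame: x ahead of the robot, y to its left, z up, the work surface at z = 0. Lengths are in m, angles in rad, forces in N, time in s.
With the tool pointing down it reaches from about 0.425 to 1.025 m from the base axis. Payload 3.6 kg.
Tool frame: the origin (TCP) lies on the centre line of the jaws, within the pads' length; the fingertips stand 25 mm ahead of it and the grasp point (between the pads) lies 6 mm ahead of it (r.finger_overhang is the distance from the TCP to the fingertips, in m); z points along the fingers, y is the line along which they close (so a half turn about z gives the same grasp; the last joint's range is limited). The gripper opens to 85 mm and grips with 20 to 120 N. Pads are 22 mm wide; open, the fingers measure 114 mm over their backs; the gripper's body (76 mm by 85 mm) begins 54 mm behind the grasp point. The pads swing forward as they close: fully open they stand 13 mm farther back than shut.
Start: joints at [1.042, 0.591, 0.048, 1.609, -0.033, 0.943, -0.034], TCP at [0.305, -0.658, 0.256] pointing down, gripper open.
Joint ranges: [-2.69, 2.69], [-0.47, 2.24], [-1.27, 1.36], [0.19, 2.51], [-1.53, 4.68], [0.08, 2.07], [-3.09, 3.09]. Speed limits (rad/s): [2.57, 2.57, 3.14, 3.14, 3.14, 3.14, 3.14].

INTERFACE

Orientations are given as a rotation vector (axis times angle).
In Python, from cell import r, optics, ticket gives the robot as it stands. Calls block until the motion is done:
- r.reach(position, orientation): joint-space move of the TCP to a pose.
- r.move_straight(position, v=0.15, rotation=None): straight line of the TCP; rotation=None keeps the orientation; v is the mean speed in m/s.
- r.movej(angles): joint-space move.
- r.set_gripper(opening, strength=None): opening from 0.0 (shut) to 1.0 (fully open); strength is the grip in N (None keeps the last); returns when the fingers have stopped.
- r.pause(seconds).
- r.ik(position, orientation): joint angles nearest the present ones, or None.
- r.observe(): the state.
- optics.capture(name): name is "scene" or "top" or "wrist"; returns a dict with "image" (480x640x3 uint8, blue, green, red), "z_map" (480x640 float32, m along the optical axis (not along the pixel's ray), 0 where there is no reading), "vfov" (degrees; the focal length in pixels is half the picture's height over the tangent of half this angle, whatever the lens; pixels are square), "cx", "cy" (the principal point, pixels), "R" (3x3) and "t" (3): a world point X has camera coordinates R X + t. Camera axes: x right, y down, z forward; pixel columns grow to the right and rows downward; lengths in m; the calibration is good to about 2 mm. A picture is of the moment at which its call begins.
A pose or a line that the arm cannot do raises r.MotionError and nothing moves.
- ticket.sign_off(): hands the job in; it is judged then, once.
The state is a dict: "clock": time; "qpos": joint angles; "qvel": joint speeds; "joint_torque": joint torques, N m; "ee_pos": TCP position; "tool_rot": TCP orientation; "contact_force": force on the tool from outside, world axes, zero at the start; "moment": the same for the moment, N m; "width": opening from 0.0 (shut) to 1.0 (fully open); "grip_force": force on a finger pad.
Only numpy, scipy, OpenCV 4.12 (cv2) and the standard library are available. Lean on these libraries where they do the work, as an engineer would, in place of code of your own. Each camera call takes 0.05 s, during which the arm holds its last target. There are 200 camera calls.

TASK

Using only a fingertip, push the black specimen mount that waits on the vise's front loading table straight in between the open jaws until it meets the back stop. Then roll the top of the knurled wheel towards the jaws, stroke by stroke, until the sliding jaw has closed on the mount and its pointer stands at the long gauge mark of the rule, and take the hand away. Do not lift or pinch the mount, do not push the jaw itself, and leave the other things on the bench alone.

Things in the scene. Friction and masses are not known exactly. Their poses are not given: they have to be found in the camera images.
- vise: Grey specimen vise of a sectioning saw, screwed down, 232 x 147 mm. Origin on the worktop under the clamped mount's centre; x runs from the loading table (front) to the back stop, y from the wheel end (y -0.172) to the fixed V jaw, z up. Bed and loading table are one flat face 12 mm high; the table spans x -0.103 to -0.031, y -0.060 to 0.052.
- seat (a point): Middle of the clamped mount's underside, on the bed; axes as the vise's. The V jaw (26 mm high, block behind it 30) has its lips at y +0.009 from here. The 18 mm high steel back stop has its face at x +0.0165, y -0.042 to +0.004: a mount at the stop has its centre at x +0.0015. Push the mount in with its centre at about y -0.013, clear of lips and pad.
- jaw: Aluminium sliding jaw, 30 x 24 mm, top 46 mm above the bed, sprung steel pad in front (24 mm wide, 21 high, gives 7 mm; 1 N at first touch, 3 N at the mark), rack bar behind. Closes along the vise's +y, driven by the wheel; not to be touched. Origin at bed level under the block; the free pad's face is 26 mm from it along +y.
- wheel: Knurled steel wheel, 52 mm diameter, 18 mm wide, shaft along the vise's x, 41 mm above the worktop (origin on the shaft). A pinion drives the jaw: 8 mm per rad, so a 26 mm finger stroke on the rim moves the jaw 8 mm. Stays where left. 2 to 3 N along the rim turn it, by friction under a fingertip pressing 6 to 12 N. Bearing before it 51 mm high, rack guide behind it 62 mm.
- wheel_top (a point): Topmost point of the wheel's rim, middle of its width, 67 mm above the worktop; it does not turn. Axes as the vise's: rolling the rim here towards +y closes the jaw. A flat fingertip laid on it and moved straight along y rolls the wheel, by stroke / 26 mm in rad.
- pointer_tip (a point): Tip of the dark pointer on the sliding jaw, over the rule.
- gauge_mark (a point): The long, thick line across the aluminium rule on the front of the vise's bed, with a small steel index tooth at its end (the other lines are thin and short, 2 mm apart). The pointer tip has the same y in the vise frame when it is at the mark.
- jaw_travel (a joint): Travel of the sliding jaw in m: 0 fully open, growing as it closes; 0.032 with the pointer at the gauge mark, end stop 0.036. The free pad meets the seated mount at 0.028. At the start 0 to 0.008 (51 to 43 mm from pad to V lips).
- wheel_turn (a joint): Angle of the knurled wheel in rad, 0 fully open, growing as its top rolls towards the jaws; 4.0 with the pointer at the mark.
- mount: Black cylindrical specimen mount with a bright square on its top, 30 mm diameter, 21 mm high, about 22 g, standing loose on the vise's loading table. Origin at the centre of its underside.
- spare_mount: Bystander: another black mount, 30 mm diameter, 16 mm high, on the worktop left of the vise. Origin under its centre.
- small_mount: Bystander: black mount, 25 mm diameter, 18 mm high, on the worktop left of the vise. Origin under its centre.
- tweezers: Bystander: steel tweezers, 126 mm long, lying on the worktop.
- hex_key: Bystander: hex key, 95 x 35 mm, lying behind the vise.
- ref_block: Bystander: steel hardness reference block, 60 mm diameter, 14 mm high, right of the vise.
- marker: Bystander: marker pen, 135 mm long, lying left in front.
- tape_roll: Bystander: white tape roll with a black band, 48 x 34 mm, lying in front of the vise.
- beaker: Bystander: clear beaker, 55 mm diameter, 70 mm high, behind the vise.
- sample_box: Bystander: small clear box, 65 x 88 x 25 mm, far right.
Mind the look-alikes: they are no part of the job. Leave any green, orange or turquoise look-alike of the mount alone.

How it is judged:
By the outcome, as a careful person would: the job done as asked, in the order asked, and still so for the second after the job is handed in, with the robot touching nothing.
It also fails if it takes over 64 s, if anything falls off the work surface, if the arm or the gripper's body presses on something with over 40 N, if the wrist force passes 120 N, or if a joint passes its speed limit or range.

## Working session

There is one attempt and no reset: what is moved stays moved. The work goes in short steps, each a Python script; the robot and the scene stay as the last script left them, time stands still between calls to the robot, and variables do not carry over. Pictures are saved under pics/ and viewed, at most 10 in all, crops included, and the job is handed in when it is done.

```bash
mkdir -p pics; ls
python3 - <<'E'
from cell import r, optics
import cv2, numpy as np, pickle
s=r.observe(); print(s['clock'],s['ee_pos'],s['tool_rot'],s['width'],r.finger_overhang)
for n in ("scene","top","wrist"):
    c=optics.capture(n); pickle.dump(c,open(f'pics/{n}0.pkl','wb'))
    print(n,c['vfov'],c['cx'],c['cy'],c['R'].round(3).tolist(),c['t'],(-c['R'].T@c['t']).round(3))
    cv2.imwrite(f'pics/{n}0.png',c['image'])
E
```

```text
pics
0.0 [ 0.30508502 -0.65684374  0.25512786] [-3.06551931e+00 -6.77277945e-01  9.62252748e-04] 0.9987522606046786 0.025
scene 51.007274436204646 321.08680658461446 243.27289276900913 [[-0.779, -0.627, -0.022], [-0.359, 0.473, -0.805], [0.515, -0.619, -0.593]] [0.4565676  0.27067159 0.76620544] [0.058 0.632 0.682]
top 51.48742533989831 315.3232482130117 234.40920185273453 [[-0.007, -1.0, 0.021], [-0.997, 0.006, -0.074], [0.074, -0.022, -0.997]] [-0.01079053  0.59357499  1.20849518] [0.502 0.012 1.249]
wrist 65.35336453720714 318.6390007289845 239.85711142443344 [[0.421, -0.907, -0.002], [-0.864, -0.402, 0.303], [-0.276, -0.126, -0.953]] [-0.72368111 -0.03834987  0.38046649] [ 0.377 -0.624  0.373]
```

View pics/scene0.png

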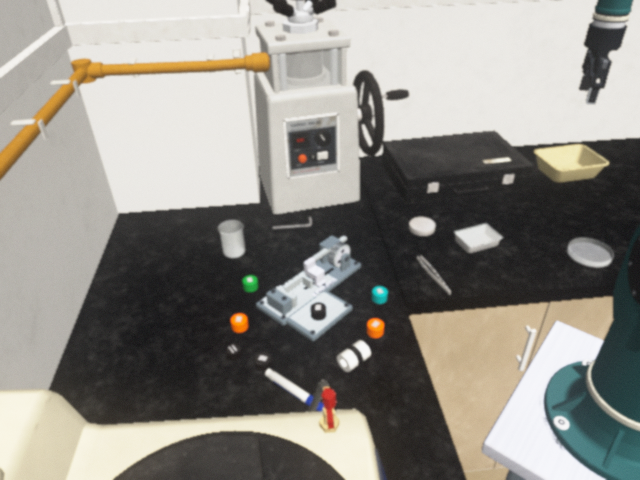

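View pics/top0.png

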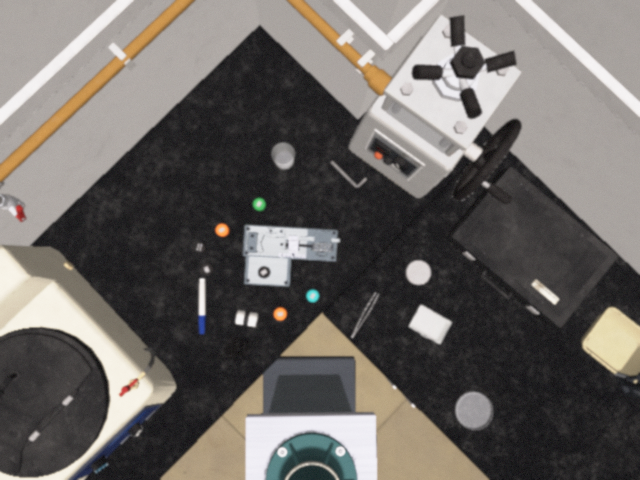

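The scene view shows the vise at about (310,285), with the mount at (318,310). In the top view the vise spans (245–338, 225–287), the mount is at (264,271), and the wheel end is at right, so the vise axes run nearly along the world axes. Next I'll compute rough positions and the wrist camera offset, then move the wrist camera over the vise.

```bash
cat > h.py <<'E'
from cell import r, optics, ticket
import cv2, numpy as np, pickle
from scipy.spatial.transform import Rotation as Ro
def cam(n,name):
    c=optics.capture(n); pickle.dump(c,open(f'pics/{name}.pkl','wb')); cv2.imwrite(f'pics/{name}.png',c['image']); return c
def load(n): return pickle.load(open(f'pics/{n}.pkl','rb'))
def f(c): return 240/np.tan(np.radians(c['vfov']/2))
def ray(c,u,v):
    d=c['R'].T@np.array([(u-c['cx'])/f(c),(v-c['cy'])/f(c),1.]); return -c['R'].T@c['t'],d
def onplane(c,u,v,z):
    o,d=ray(c,u,v); return o+d*(z-o[2])/d[2]
def tri(obs):
    A=np.zeros((3,3));b=np.zeros(3);R=[]
    for c,u,v in obs:
        o,d=ray(c,u,v); d/=np.linalg.norm(d); P=np.eye(3)-np.outer(d,d); A+=P;b+=P@o;R.append((P,o))
    X=np.linalg.solve(A,b); return X,max(np.linalg.norm(P@(X-o)) for P,o in R)
def depth(c,u,v):
    o,d=ray(c,u,v); return o+d*float(c['z_map'][int(round(v)),int(round(u))])
def proj(c,X):
    p=c['R']@np.asarray(X)+c['t']; return p[:2]/p[2]*f(c)+[c['cx'],c['cy']]
def down(yaw): # tool z down, tool y axis at angle yaw+90deg about world z from... tool x at angle yaw
    x=np.array([np.cos(yaw),np.sin(yaw),0]); z=np.array([0,0,-1.]); return Ro.from_matrix(np.c_[x,np.cross(z,x),z]).as_rotvec()
E
python3 - <<'E'
from h import *
np.set_printoptions(precision=3,suppress=True)
t=load('top0')
for n,u,v in (('mount',264,271),('tblcorner',246,286),('tblR',290,286),('backL',246,226),('wheelend',337,240),('teal',313,296),('beaker',283,155),('press',395,190),('wheel',334,240),('panel',420,150)): print(n,depth(t,u,v))
s=r.observe(); T=Ro.from_rotvec(s['tool_rot']).as_matrix(); w=load('wrist0')
print(T, T.T@(-w['R'].T@w['t']-s['ee_pos']), w['R']@T)
for yaw in (0,np.pi/2,-np.pi/2,np.pi,-.6): print(yaw, r.ik([.55,.1,.3],down(yaw)))
E
```

```text
mount [0.504 0.111 0.029]
tblcorner [0.467 0.158 0.003]
tblR [0.467 0.049 0.005]
backL [0.617 0.158 0.007]
wheelend [ 0.577 -0.066  0.056]
teal [ 0.442 -0.008  0.02 ]
beaker [0.797 0.065 0.003]
press [ 0.708 -0.219 -0.002]
wheel [ 0.577 -0.059  0.054]
panel [ 0.739 -0.216  0.291]
[[ 0.907  0.421 -0.001]
 [ 0.421 -0.907  0.002]
 [-0.    -0.002 -1.   ]] [ 0.079 -0.    -0.117] [[ 0.     1.     0.   ]
 [-0.953  0.    -0.303]
 [-0.303 -0.     0.953]]
0 [-0.107  0.338 -0.198  1.936  0.085  0.875 -1.92 ]
1.5707963267948966 [ 0.079  0.36  -0.441  1.928  0.194  0.894 -0.46 ]
-1.5707963267948966 [ 0.499  0.524 -1.068  1.913  0.538  1.027  2.336]
3.141592653589793 [ 0.337  0.43  -0.802  1.918  0.378  0.949  0.926]
-0.6 [-0.253  0.332 -0.01   1.943  0.004  0.867 -2.436]
```

Run:
```python
from h import *
np.set_printoptions(precision=3,suppress=True)
r.move_straight([.45,.0,.25],v=.3,rotation=down(np.pi/2))
r.set_gripper(0.0)
cam('wrist','wA'); print(r.observe()['ee_pos'],r.observe()['clock'])
r.move_straight([.66,.0,.25],v=.3)
cam('wrist','wB'); s=r.observe(); print(s['ee_pos'],s['clock'],s['contact_force'])
```

```text
[0.45 0.   0.25] 3.3583
[0.658 0.    0.25 ] 4.2583 [ 0.525  0.424 -0.343]
```

View pics/wA.png

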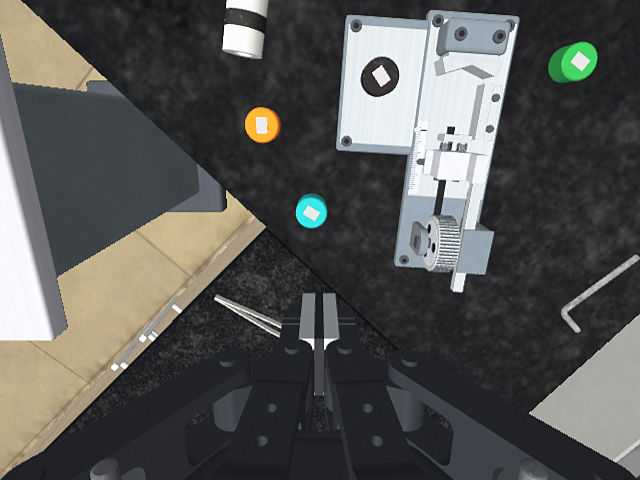

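View pics/wB.png

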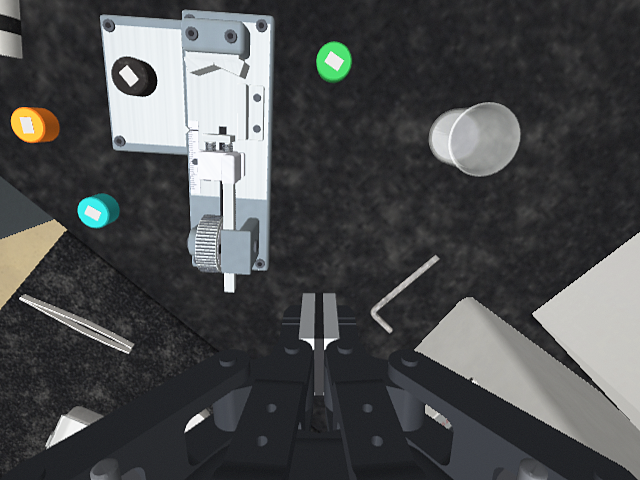

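wA shows the vise spanning (337–520, 10–290), with the mount at (380,76), the wheel at (440,243), and the rule at (418,155). wB shows the same vise at (100–275, 12–290), with the mount at (133,76). The closed fingertips sit at (303–336, 293), about 14 mm by 22 mm. I'll enlarge both vise crops for the details.

Run:
```python
import cv2, numpy as np
a=cv2.imread('pics/wA.png')[5:300,332:524]; b=cv2.imread('pics/wB.png')[5:300,92:284]
cv2.imwrite('pics/cmp.png',cv2.resize(np.hstack([a,b]),None,fx=2,fy=2,interpolation=cv2.INTER_CUBIC))
```

```text
(no output)
```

View pics/cmp.png

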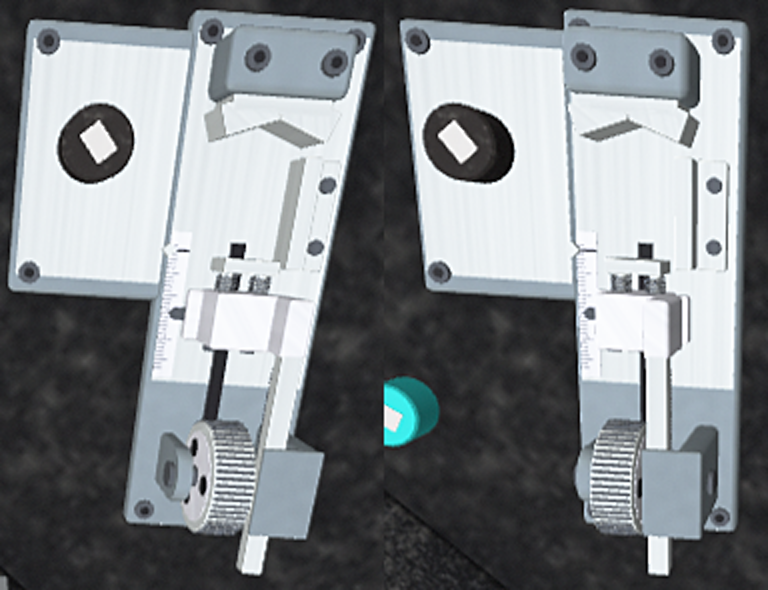

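Run:
```python
from h import *
np.set_printoptions(precision=4,suppress=True)
A,B=load('wA'),load('wB')
def T(n,l,rr):
    X,e=tri([(A,332+l[0]/2,5+l[1]/2),(B,92+(rr[0]-384)/2,5+rr[1]/2)]); print(n,X,'err',round(e,4)); return X
s1=T('tblscrew+y',(48,41),(417,40)); s2=T('tblscrew-y',(28,271),(438,271))
c1=T('corner+y',(28,21),(401,19)); c2=T('corner-y',(9,290),(427,290))
v1=T('V1',(258,57),(582,56)); v2=T('V2',(337,62),(661,61))
m=T('mount sq',(98,143),(460,142)); T('mark tooth',(165,247),(575,247)); T('pointer',(168,313),(583,313))
r1=T('rail1',(328,185),(714,185)); r2=T('rail2',(315,247),(714,248))
T('lip L',(220,99),(573,98)); T('wheel far top edge',(252,421),(640,421))
t=load('top0'); 
for c,reg in ((A,(slice(40,120),slice(345,412))),(B,(slice(40,120),slice(105,182)))):
    im=c['image'][reg]; M=(im.max(2)<75).astype(np.uint8); M=cv2.morphologyEx(M,cv2.MORPH_CLOSE,np.ones((21,21)))
    print('mask',M.sum())
print('yaw screws',np.degrees(np.arctan2(*(s1-s2)[[0,1]]))*-1,'rail',-np.degrees(np.arctan2(*(r1-r2)[[0,1]])),'V',np.degrees(np.arctan2(*(v2-v1)[[1,0]])))
for c,b in ((A,(425,462,208,276)),(B,(190,225,208,276))):  # wheel depth: highest points
    P=np.array([depth(c,u,v) for u in range(b[0],b[1]) for v in range(b[2],b[3])]); print('zmax',np.percentile(P[:,2],[90,97,100])); Q=P[(P[:,2]>.064)&(P[:,2]<.072)]; print(len(Q),Q.mean(0),Q.min(0),Q.max(0))
print(r.observe()['width'])
```

```text
tblscrew+y [0.4826 0.1546 0.0134] err 0.0001
tblscrew-y [0.4763 0.061  0.0135] err 0.0
corner+y [0.4744 0.1635 0.0078] err 0.0003
corner-y [0.4679 0.0523 0.0098] err 0.0
V1 [0.5609 0.1424 0.0448] err 0.0001
V2 [0.5912 0.1406 0.0455] err 0.0001
mount sq [0.5029 0.1134 0.0311] err 0.0001
mark tooth [0.539  0.0715 0.0102] err 0.0
pointer [0.5414 0.0423 0.0155] err 0.0
rail1 [0.6054 0.0975 0.0202] err 0.0001
rail2 [0.6039 0.0715 0.0189] err 0.0002
lip L [0.5516 0.1298 0.0317] err 0.0001
wheel far top edge [ 0.573  -0.0005  0.0497] err 0.0
mask 1151
mask 1831
yaw screws -3.8611921448545936 rail -3.303372316819067 V -3.480150019629729
zmax [0.0658 0.0669 0.3675]
511 [ 0.5612 -0.0279  0.0657] [ 0.5518 -0.0412  0.064 ] [ 0.5742 -0.0149  0.0691]
zmax [0.0657 0.0667 0.3668]
474 [ 0.5621 -0.028   0.0656] [ 0.553 -0.041  0.064] [ 0.5712 -0.0145  0.0683]
-0.002343141120166119
```

```bash
cat >> h.py <<'E'
YAW=np.radians(-3.6); O=np.array([.5743,.1054]); EX=np.array([np.cos(YAW),np.sin(YAW)]); EY=np.array([-EX[1],EX[0]])
ROT=down(np.pi/2+YAW)
def W(x,y,z): return [*(O+x*EX+y*EY),z]          # vise frame -> world
def Vf(X): d=np.asarray(X)[:2]-O; return np.array([d@EX,d@EY])
def go(x,y,ztip,v=.15,rot=None): r.move_straight(W(x,y,ztip+.025),v=v,rotation=rot)
def st():
    s=r.observe(); F=np.asarray(s['contact_force']); p=Vf(s['ee_pos'])
    return s['clock'],p[0],p[1],s['ee_pos'][2]-.025,EX@F[:2],EY@F[:2],F[2]
E
python3 - <<'E'
from h import *
np.set_printoptions(precision=4,suppress=True)
go(-.0718,.045,.10,.3,ROT); go(-.0718,.045,.017,.12); print(np.array(st()))
go(-.0718,.0135,.017,.05); print(np.array(st()))
go(-.0718,.024,.017,.1); go(-.0718,.024,.08,.2); go(-.1218,.024,.14,.25)
c=cam('wrist','w1'); print(np.array(st()))
print(proj(c,W(-.0718,-.013,.033)))
E
```

```text
[ 6.0917 -0.0712  0.045   0.0174 -0.1027 -0.9295  0.0416]
[ 6.875  -0.0717  0.0136  0.017  -0.0811 -0.1378 -0.1564]
[ 8.1083 -0.1215  0.0238  0.1392  0.1552 -0.6008 -0.0743]
[385.9829 286.8355]
```

View pics/w1.png

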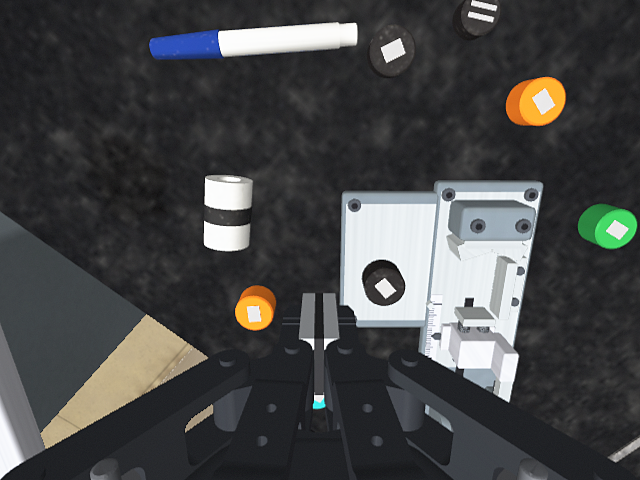

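Square centre is at (385,288) against (386,287) predicted, so the mount is at y −13 mm. Now I'll push it in.

Run:
```python
from h import *
np.set_printoptions(precision=4,suppress=True)
go(-.112,-.013,.09,.25); go(-.112,-.013,.017,.12); r.pause(.2); b=np.array(st()); print(b)
go(-.028,-.013,.017,.05); r.pause(.2); print(np.array(st()))
cam('wrist','w2')
x=-.028
while x<-.012:
    x+=.001; go(x,-.013,.017,.02); r.pause(.1); s=np.array(st()); print(s)
    if s[4]-b[4]<-2.5: break
cam('scene','s2'); cam('top','t2'); cam('wrist','w3')
```

```text
[ 9.4667 -0.1115 -0.0128  0.0178  0.2347 -0.0699 -0.3599]
[11.5    -0.0288 -0.0131  0.0169 -3.079   0.1355  1.5807]
[11.9    -0.0286 -0.0131  0.0168 -5.5014  0.6149  3.4415]
```

Run:
```python
from h import *
c=load('w3'); s=load('s2')
print(proj(c,W(.0015,-.013,.033)),proj(s,W(.0015,-.013,.033)))
u,v=proj(s,W(0,-.02,.02)).astype(int)
a=c['image'][120:420,200:500]; b=cv2.resize(s['image'][v-45:v+45,u-60:u+60],(400,300),interpolation=cv2.INTER_CUBIC)
cv2.imwrite('pics/c3.png',np.hstack([a,b])); print(u,v)
```

```text
[394.35270167 334.09837262] [295.70574955 284.95073974]
299 288
```

View pics/c3.png

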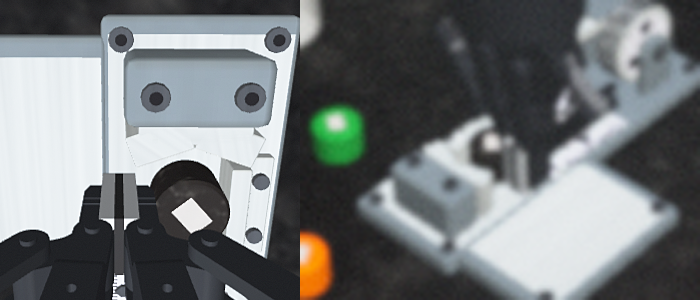

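Square is at (392,333) against (394,334) predicted for the seated mount, and the contact force is 5.5 N, so it is at the stop. I'll withdraw and make one wheel stroke.

```bash
cat >> h.py <<'E'
WX,WY=-.0065,-.134
def stroke(y0,y1,F=9.,zmin=.058):
    go(WX,y0,.072,.12); r.pause(.15); b=st()[6]; z=.0675
    while z>zmin:
        go(WX,y0,z,.03); f=st()[6]-b
        if f>F: break
        z-=max(.0004,min(.0015,(F-f)*.0003))
    a=st(); go(WX,y1,z,.05); e=st(); go(WX,y1,.078,.12)
    print('z cmd %.4f act %.4f Fz %.1f | end y %.4f Fx %.1f Fy %.1f Fz %.1f t %.1f'%(z,a[3],a[6]-b,e[2],e[4],e[5],e[6]-b,st()[0]))
E
python3 - <<'E'
from h import *
go(-.05,-.013,.017,.08); go(-.05,-.013,.085,.2)
go(WX,-.142,.09,.25); cam('wrist','w4')
stroke(-.142,-.126); cam('wrist','w5')
a,b=load('w4'),load('w5')
cv2.imwrite('pics/c5.png',np.hstack([a['image'][:330,150:500],b['image'][:330,150:500]]))
E
```

```text
z cmd 0.0647 act 0.0664 Fz 14.8 | end y -0.1252 Fx -2.9 Fy 1.6 Fz 11.2 t 15.7
```

View pics/c5.png

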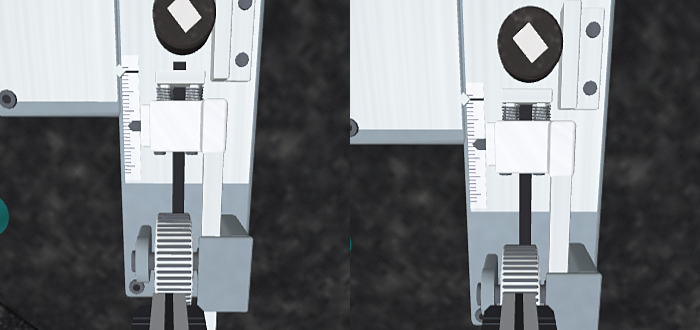

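The pointer moved up from row 126 to 144, against the mark going from 68 to 99. The gap shrank from 57 to 45 px, so the wheel drives the jaw, and the mount stays at the stop. I'll measure the gauge numerically from a rectified strip and continue.

```bash
cat >> h.py <<'E'
def strip(c,z,x0=-.036,x1=-.018,y0=-.085,y1=-.02,q=.00025):
    ys=np.arange(y1,y0,-q); xs=np.arange(x0,x1,q); g=cv2.cvtColor(c['image'],cv2.COLOR_BGR2GRAY)
    uv=np.array([[proj(c,W(x,y,z)) for x in xs] for y in ys],np.float32)
    return xs,ys,cv2.remap(g,uv[...,0],uv[...,1],cv2.INTER_LINEAR)
E
python3 - <<'E'
from h import *
for n in ('w4','w5'):
    c=load(n)
    for z in (.0125,.0155):
        xs,ys,I=strip(c,z)
        print(n,z,'rows: y, gray at x=-.034..-.020 step 2mm')
        if z==.0125 or 1:
            for i in range(0,len(ys),2):
                row=I[i,8:68:8]
                if row.min()<110 and ys[i]>-.075: print('%.4f'%ys[i],row)
E
```

```text
w4 0.0125 rows: y, gray at x=-.034..-.020 step 2mm
-0.0365 [239 241 134  75  77  72 235 237]
-0.0370 [240 244  86  48  49  43 235 237]
-0.0625 [163 200 215 222  88  86 255 247]
-0.0630 [164 182 195 163 100  97 255 247]
-0.0635 [165 218 246 105 103 101 255 248]
-0.0640 [167 226 249  98 103 101 255 249]
-0.0645 [166 189 223  99 105 101 255 249]
-0.0650 [162 170 210  98 104 101 255 250]
-0.0655 [160 222 254  97 104 100 255 249]
-0.0660 [161 237 255 106 102 100 255 248]
-0.0665 [166 184 190  76 100  98 254 247]
-0.0670 [169 192 220 193  88  88 254 247]
w4 0.0155 rows: y, gray at x=-.034..-.020 step 2mm
-0.0370 [238 241 155  22  22  17 237 237]
-0.0375 [240 242 104  63  64  62 237 236]
-0.0395 [153 109 236 243 249 250 234 235]
-0.0625 [135 179 215 232  88  86 207 247]
-0.0630 [138 171 197 179 100  98 204 247]
-0.0635 [140 190 246 118 102 101 207 248]
-0.0640 [141 195 245  99 103 102 212 249]
-0.0645 [142 173 213  95 104 102 211 249]
-0.0650 [123 162 207  95 104 102 216 249]
-0.0655 [115 195 251  96 103 101 215 249]
-0.0660 [117 211 253 120 102 101 220 248]
-0.0665 [118 168 181  68 100 100
[... 1133 characters left out ...]
159 184  88 101 101 245 249]
-0.0610 [103 172 233 176 100 101 250 248]
-0.0615 [106 182 255 252  94  98 255 247]
-0.0620 [108 187 255 255 101  88 255 246]
-0.0665 [109 168 202 194 213 249 241 248]
-0.0670 [108 167 220 213 221 249 240 247]
-0.0685 [109 157 193 228 248 249 240 248]
-0.0690 [ 97 174 237 240 247 249 238 249]
-0.0695 [ 92 187 255 248 247 249 232 245]
-0.0700 [ 99 166 245 246 247 248 235 232]
-0.0705 [100 136 180 230 247 248 236 207]
-0.0710 [102 145 232 240 247 249 233 226]
-0.0715 [108 162 254 249 247 249 234 236]
-0.0720 [109 165 218 236 247 248 234 235]
-0.0725 [105 161 155 224 247 248 234 235]
-0.0730 [102 169 215 238 247 248 233 235]
-0.0735 [108 176 252 248 247 248 233 235]
```

```bash
cat >> h.py <<'E'
def gauge(name):
    r.pause(.1); c=cam('wrist',name); xs,ys,I=strip(c,.0155); _,_,J=strip(c,.0125)
    p=ys[(I[:,(xs>-.0270)&(xs<-.0245)].mean(1)<125)]; m=ys[(J[:,(xs>-.0300)&(xs<-.0285)].mean(1)<140)]; m=m[abs(m+.0369)<.002]
    p=p[p<-.0385] if (p<-.0395).any() and len(p)>10 else p
    print(name,'pointer %.4f (%.4f..%.4f)'%(p.mean(),p.min(),p.max()),'mark',m.mean() if len(m) else None,'t %.1f'%st()[0]); return p.mean()
E
python3 - <<'E'
from h import *
for n in ('w4','w5'):
    c=load(n); xs,ys,I=strip(c,.0155); p=ys[(I[:,(xs>-.0270)&(xs<-.0245)].mean(1)<125)&(ys<-.0385)]; print(n,p.mean(),p.min(),p.max())
for i in range(3): stroke(-.142,-.126)
gauge('w6')
E
```

```text
w4 -0.06462500000000004 -0.06700000000000005 -0.06225000000000004
w5 -0.05950000000000003 -0.06200000000000004 -0.05700000000000004
z cmd 0.0649 act 0.0665 Fz 13.4 | end y -0.1251 Fx -2.4 Fy 1.2 Fz 10.9 t 17.7
z cmd 0.0649 act 0.0665 Fz 13.9 | end y -0.1252 Fx -2.3 Fy 0.6 Fz 10.8 t 19.7
z cmd 0.0649 act 0.0665 Fz 13.3 | end y -0.1251 Fx -1.6 Fy 0.8 Fz 10.5 t 21.6
w6 pointer -0.0436 (-0.0463..-0.0410) mark -0.03675000000000002 t 21.8
```

Run:
```python
from h import *
stroke(-.142,-.126,8.)
p=gauge('w7'); c=load('w7'); cv2.imwrite('pics/c7.png',cv2.resize(c['image'][:260,230:500],None,fx=2.2,fy=2.2,interpolation=cv2.INTER_CUBIC))
```

```text
z cmd 0.0653 act 0.0665 Fz 10.7 | end y -0.1255 Fx -1.8 Fy 0.3 Fz 9.0 t 23.8
w7 pointer -0.0398 (-0.0410..-0.0385) mark -0.03757142857142859 t 23.9
```

View pics/c7.png

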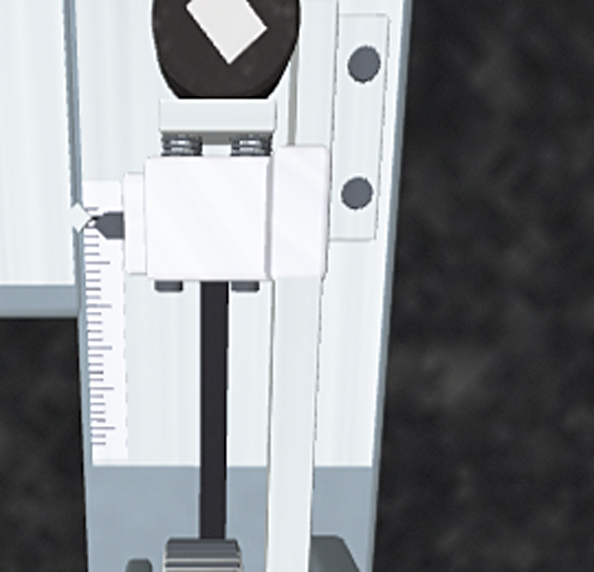

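The mount is against the stop with the pad touching it, and the pointer (crop row 224) is just short of the tooth (row 217). By the pointer's lower edge about 1.5 mm remains, so I'll do a short stroke.

```bash
cat >> h.py <<'E'
def low(name):
    c=load(name); xs,ys,I=strip(c,.0155); k=(xs>-.0270)&(xs<-.0245); p=ys[I[:,k].mean(1)<125]
    print(name,'low edge %.4f high %.4f -> centre(low) %.4f'%(p.min(),p.max(),p.min()+.0026))
E
python3 - <<'E'
from h import *
for n in ('w4','w5','w6','w7'): low(n)
stroke(-.138,-.1335,8.)
go(WX,-.126,.078,.12); r.pause(.1); cam('wrist','w8'); low('w8')
E
```

```text
w4 low edge -0.0670 high -0.0368 -> centre(low) -0.0644
w5 low edge -0.0620 high -0.0368 -> centre(low) -0.0594
w6 low edge -0.0463 high -0.0368 -> centre(low) -0.0437
w7 low edge -0.0410 high -0.0360 -> centre(low) -0.0384
z cmd 0.0653 act 0.0665 Fz 10.1 | end y -0.1338 Fx -2.0 Fy -0.7 Fz 9.3 t 25.6
w8 low edge -0.0400 high -0.0348 -> centre(low) -0.0374
```

Run:
```python
from h import *
stroke(-.136,-.1334,8.)
go(WX,-.126,.078,.12); r.pause(.1); cam('wrist','w9'); low('w9')
go(WX,-.126,.14,.2); go(-.06,-.06,.14,.2); r.pause(.2)
c=cam('wrist','w10'); low('w10'); xs,ys,I=strip(c,.0125)
u,v=proj(c,W(-.01,-.03,.02)).astype(int); print(u,v, st()[0])
y0=max(0,v-100);x0=max(0,u-130); cv2.imwrite('pics/c10.png',cv2.resize(c['image'][y0:y0+190,x0:x0+260],None,fx=3,fy=3,interpolation=cv2.INTER_CUBIC))
```

```text
z cmd 0.0651 act 0.0665 Fz 10.8 | end y -0.1340 Fx -2.4 Fy -2.3 Fz 10.9 t 27.7
w9 low edge -0.0393 high -0.0343 -> centre(low) -0.0367
w10 low edge -0.0390 high -0.0343 -> centre(low) -0.0364
386 190 29.4167
```

View pics/c10.png

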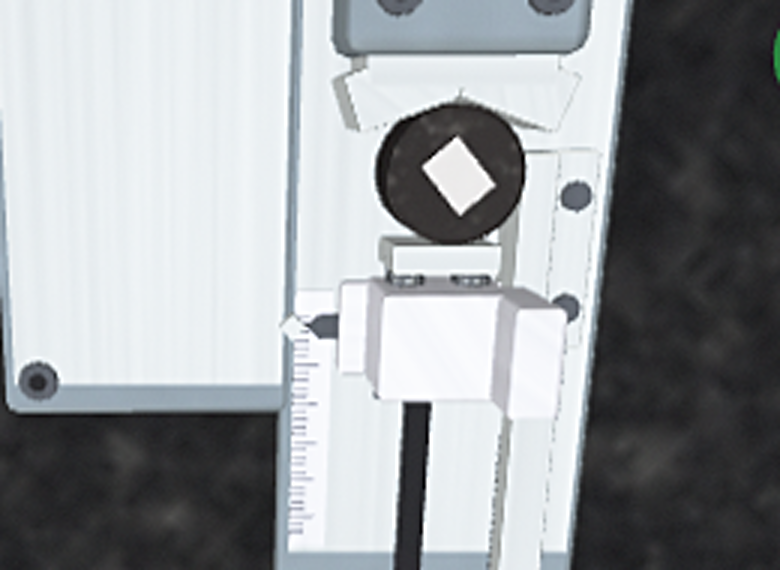

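The pointer at (318,326) meets the index tooth at (293,327). The mount at (450,173) sits in the V with the pad pressed on it, and the hand is clear.

Run:
```python
from h import *
print(st()); print(ticket.sign_off())
```

```text
(29.4167, np.float64(-0.059117795806295434), np.float64(-0.06129266191779772), np.float64(0.1398492038295471), np.float64(0.3511139492495119), np.float64(-0.7477347166934316), np.float64(0.037257258741725335))
the job is handed in; nothing more can be done
None
```

The mount was pushed in to the back stop and clamped in the V, the pointer reads within about 0.5 mm of the gauge mark, the hand is clear, and the job was handed in at 29.4 s; the sign-off gave no verdict.

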